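# Swing the counter hook to its stop and hang the sugar pail

## Task

Swing the hook of the counter stand round, clockwise seen from above, until it comes up against the rubber-sleeved stop pin on the post's collar, and press it firmly home there, feeling for the stop and not forcing it, so that it faces out over the stand's long foot. Then pick up the sugar pail by its strap handle, hang it on the hook with the crimp in the middle of the strap over the hook's arm, letting the weight down gently, and leave it hanging free and still. Do not tip the pail, and leave the cup, the tin and the milk jug where they are.

Things in the scene. Friction and masses are not known exactly. Their poses are not given: they have to be found in the camera images.
- stand: Steel counter stand, does not move. Origin on the post's axis at the counter, z up. Foot plate 200 x 130 x 10 mm reaching 150 mm to the front of the post (its -x) and 50 mm behind. Round post 16 mm thick.
- collar_mid (a point): On the post's axis, 193 mm up: middle of the stop collar (32 mm across, 14 mm high). Its tongue bears an upright rubber-sleeved stop pin, 7 mm thick, 24 mm from the axis, top at 222 mm. It is clamped by hand: the hook rests on the pin pointing along the stand's -x give or take 20 degrees; where exactly must be felt or seen. A push on the hook over about 16 N could slip it.
- swivel: Steel swivel hook on the post. Origin on the post's axis at the arm's centre line, 215 mm up; z up, arm along its -x. Hub 29 mm across, from 14 mm below to 13 mm above the centre line. Arm: level round bar 10 mm thick out to 94 mm, then upturned. Starts 60 to 95 degrees anticlockwise (from above) of the stand's -x; turns clockwise to the stop.
- hook_seat (a point): Top of the hook's arm 72 mm from the post's axis, 220 mm up: middle of the length where a handle can hang (40 to 88 mm). The hook turns about the post with about 0.13 N m of friction (2 N pushed at 70 mm) and stays where it is left. Shut fingers can push it from beside the arm; 6 to 10 N at 70 mm beds it firmly on the stop.
- hook_tip (a point): Top of the ball on the hook's upturned end, 105 mm from the post's axis, 26.5 mm above the arm's centre line (241.5 mm over the counter). The ball is 13 mm across. The handle comes on over this end, the arm passing between the pail's rim and its strap.
- pail: Open metal serving pail with paper sugar sticks, about 160 g (varies by a third). Origin at the centre of its underside, z up. 60 mm across at the foot, 80 mm at the rim, rim at 75 mm; sticks end below 84 mm. Fixed square strap handle over the rim, 14 mm wide (along x), 3 mm thick: legs at y = -41.5 and +41.5 mm, top strap along y, its middle 132 mm up.
- pail_crimp (a point): Underside of the strap at the peak of its crimp, 136 mm over the pail's underside, x = y = 0 in its frame. From y = -10 to +10 mm the strap is bent up into a roof, 6 mm higher at y = 0, that sits over the hook's arm; the flat parts, |y| = 11 to 40 mm, are for the fingers.
- cup: Clear plastic cup, 72 mm across, 85 mm tall, a bystander. Origin at the centre of its underside.
- tin: Flat blue tin, 105 x 68 x 18 mm, a bystander. Origin at the centre of its underside.
- jug: Small steel milk jug, 74 mm across, 88 mm tall, handle at its +y, a bystander. Origin at the centre of its underside.

How it is judged:
By the outcome, as a careful person would: the job done as asked, in the order asked, and still so for the second after the job is handed in, with the robot touching nothing.
It also fails if it takes over 72 s, if anything falls off the work surface, if the arm or the gripper's body presses on something with over 40 N, if the wrist force passes 120 N, or if a joint passes its speed limit or range.

## Robot

A 6-joint arm with a two-finger parallel gripper is mounted at the origin on the work surface. World frame = base frame: x ahead of the robot, y to its left, z up, the work surface at z = 0. Lengths are in mm, angles in rad, forces in N, time in s.
With the tool pointing down it reaches from about 350 to 950 mm from the base axis. Payload 17.4 kg.
Tool frame: the origin (TCP) lies at the very end of the fingers, on their centre line; the grasp point (between the pads) lies 19 mm behind it; y points along the fingers, x is the direction in which the jaws open and shut, and the axes are right-handed (so a half turn about y gives the same grasp; the last joint's range is limited). The gripper opens to 93 mm and grips with 3 to 60 N. Pads are 15 mm wide; open, the fingers measure 128 mm over their backs; the gripper's body (75 mm by 188 mm) begins 65 mm behind the grasp point.
Start: joints at [-1.385, 0.116, 1.442, -0, 1.584, -0.038], TCP at [149.797, -658.174, 218.646] pointing down, gripper open.
Joint ranges: [-2.83, 2.83], [-0.83, 2.19], [0.07, 2.5], [-1.14, 4.28], [0.01, 3], [-2.97, 2.97]. Speed limits (rad/s): [1.89, 1.89, 2.22, 3.14, 3.14, 3.14].

## Interface

Orientations are given as [roll, pitch, yaw] about the fixed x, y, z axes, in that order (R = Rz(yaw) Ry(pitch) Rx(roll)).
In Python, from rig import sensors, read_camera, manip gives the robot as it stands.
- The arm moves only by the tool servo_tool, never from a script. Its argument "plan" is a list that holds one entry, the list of rows, each a list of 5 numbers: the shift along the tool's x, y, z scaled (see below), then the turn about the tool's y scaled (see below), then the opening in per cent of the stroke, from 0 (shut) to 100 (fully open). In form: [[[dx, dy, dz, twist, gripper], ...]]. A call has 1 to 8 rows; each row shifts and turns the commanded pose from where the row before left it, along the tool's axes as they then stand; what a row does not reach is not made up. The controller multiplies each number of a shift by 15 cm and each number of a turn by 0.5 rad. A row lasts 1/8 s, in which the tool goes at most 62.5 mm and 10.7 degrees, less where a joint would pass 70% of its speed; a pose out of reach is approached as far as the arm can. A call with a number of a shift or a turn outside -1 to 1 is refused whole. A call with a gripper value outside its range is refused whole. The fingers move at their own pace and stop on an object; "grip_force" is the grip in N (left out, the last holds). Time passes only in rows, so rows that do not move let the fingers close. It gives the time, the measured TCP pose, the force and the opening at its end, in the units of the state.
- sensors.get_state(): the state, without advancing time (a new reading comes with each control period).
- read_camera(name): name is "side" or "top"; returns a dict with "img" (420x560x3 uint8, red, green, blue), "camera_matrix" (3x3 intrinsics, pixels), "pose" (4x4, takes a point from camera to world coordinates). Camera axes: x right, y down, z forward; pixel columns grow to the right and rows downward; lengths in mm; the calibration is good to about 2 mm. A picture is of the moment at which its call begins. There is no depth.
- manip.job_done(): hands the job in, once; it reports no verdict.
The state is a dict: "time": time; "joint_positions": joint angles; "qd": joint speeds; "tau": joint torques, N m; "tool_pos": TCP position; "ee_rot": TCP orientation; "ft_force": force on the tool from outside, world axes, zero at the start; "wrist_torque": the same for the moment, N m; "finger_gap": finger opening in mm.
Only numpy, scipy, OpenCV 4.12 (cv2) and the standard library are available. Lean on these libraries where they do the work, as an engineer would, in place of code of your own. Each camera call takes 0.05 s, during which the arm holds its last target.

## Working session

There is one attempt and no reset: what is moved stays moved. The work goes in short steps, Python scripts to look and compute and a tool call to move; the robot and the scene stay as the last step left them, time stands still between calls to the robot, and variables do not carry over. Pictures are saved under pics/ and viewed, and the job is handed in when it is done.

Besides the shell and the picture viewer there is one more tool, called after "Call:" as name(argument=value, ...), one argument or row to a line, values as JSON. servo_tool: Moves the arm, as the interface text tells. Shifts and turns lie within -1 to 1; 1 stands for 15 cm of shift or 0.5 rad of turn. Its arguments: {"type":"object","properties":{"plan":{"type":"array","items":{"type":"array","items":{"type":"array","items":{"type":"number"}}}},"grip_force":{"type":"number"}},"required":["plan"]}

```bash
ls; mkdir -p pics; python3 - <<'E'
from rig import sensors, read_camera
import cv2, json
print(sensors.get_state())
for n in ("side","top"):
    c=read_camera(n); cv2.imwrite(f"pics/{n}0.png",c["img"][:,:,::-1]); print(n,c["camera_matrix"],c["pose"])
E
```

```text
pics
{'time': 0.0, 'joint_positions': array([-1.38481976e+00,  1.16466038e-01,  1.44226347e+00, -4.74078266e-05,
        1.58402611e+00, -3.78123499e-02]), 'qd': array([ 0.00085454, -0.00018921,  0.00114063,  0.00030789, -0.0018877 ,
       -0.00077165]), 'tau': array([-2.67411589e-03, -7.21256948e+01, -6.22612882e+01,  7.78757595e-02,
        2.36966077e-02, -3.47886089e-05]), 'tool_pos': array([ 149.72927244, -657.96384894,  217.91975819]), 'ee_rot': array([-1.57079973e+00,  1.16391758e-03, -1.34700801e+00]), 'ft_force': array([ 0.27685255, -0.34668291, -0.70316549]), 'wrist_torque': array([ 0.02632646,  0.04160213, -0.01043724]), 'finger_gap': 92.87610979877817}
side [[480.96781777   0.         278.84371937]
 [  0.         480.96781777 205.51363232]
 [  0.           0.           1.        ]] [[-6.85458375e-01 -3.72873807e-01  6.25389431e-01 -2.25414275e+02]
 [-7.28027685e-01  3.37933254e-01 -5.96470290e-01  7.40250155e+02]
 [ 1.10682620e-02 -8.64156375e-01 -5.03101633e-01  8.11045439e+02]
 [ 0.00000000e+00  0.00000000e+00  0.00000000e+00  1.00000000e+00]]
top [[393.45146768   0.         277.8106586 ]
 [  0.         393.45146768 207.32518144]
 [  0.           0.           1.        ]] [[ 1.27485209e-02 -9.98763903e-01  4.80431161e-02  5.10907104e+02]
 [-9.99757381e-01 -1.18686234e-02  1.85557329e-02 -2.15600792e+01]
 [-1.79625906e-02 -4.82680181e-02 -9.98672891e-01  1.10312564e+03]
 [ 0.00000000e+00  0.00000000e+00  0.00000000e+00  1.00000000e+00]]
```

View pics/side0.png

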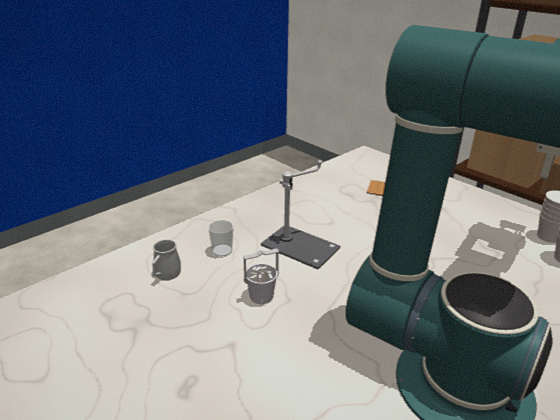

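View pics/top0.png

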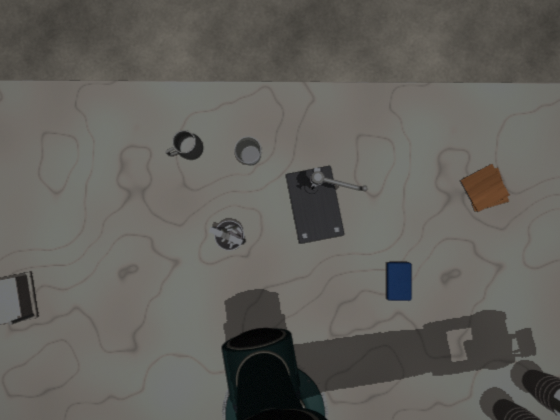

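The side view shows the stand near (288,215), the pail near (262,280), the cup at (221,237) and the jug at (166,258). In the top view the stand is near (318,200) with its hook pointing right, to (363,188), and the pail is at (229,234). I'll enlarge both.

```bash
python3 - <<'E'
import cv2
t=cv2.imread("pics/top0.png"); s=cv2.imread("pics/side0.png")
def crop(im,x,y,w,h,k,n):
    cv2.imwrite(n,cv2.convertScaleAbs(cv2.resize(im[y:y+h,x:x+w],None,fx=k,fy=k,interpolation=cv2.INTER_CUBIC),alpha=1.5 if 't' in n[5:7] else 1))
crop(t,275,150,100,100,6,"pics/tstand.png")
crop(t,200,205,60,60,10,"pics/tpail.png")
crop(s,235,150,110,120,5,"pics/sstand.png")
crop(s,235,240,60,70,8,"pics/spail.png")
E
```

```text
(no output)
```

View pics/tstand.png

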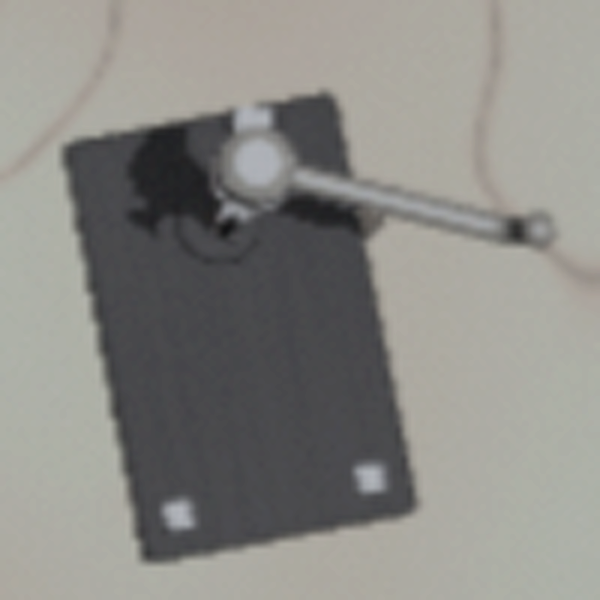

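View pics/tpail.png

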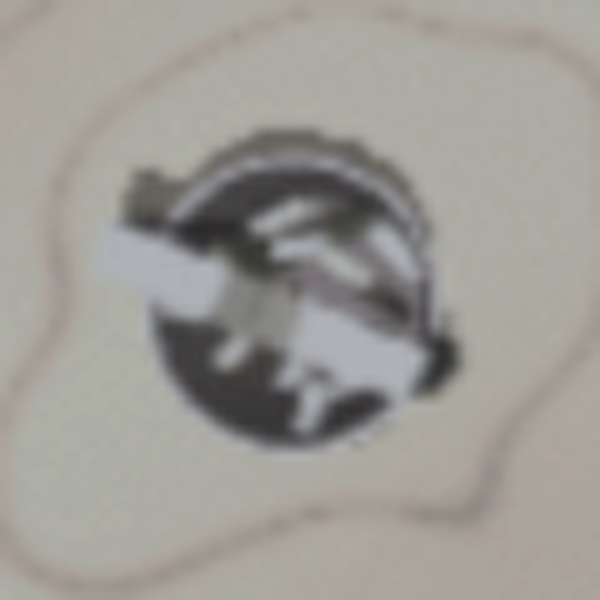

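View pics/sstand.png

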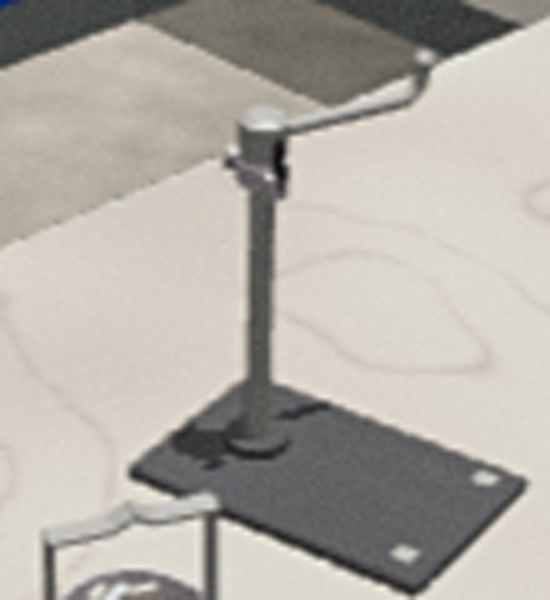

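View pics/spail.png

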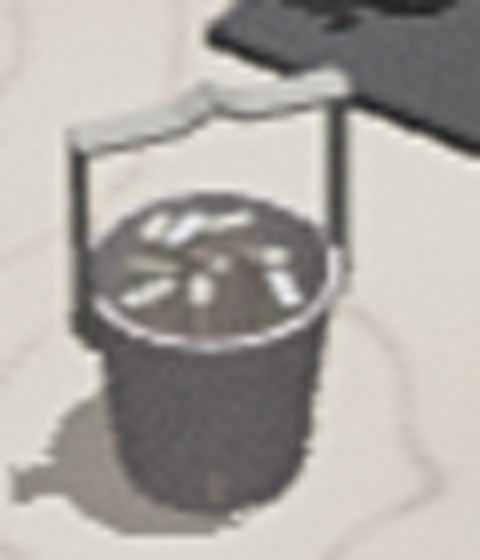

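```bash
cat > h.py <<'E'
import numpy as np, cv2
from scipy.optimize import least_squares
from rig import sensors, read_camera, manip
def cal(n):
    c=read_camera(n); return c["img"],c["camera_matrix"],c["pose"]
def proj(P,K,T):
    P=np.atleast_2d(P); p=(P-T[:3,3])@T[:3,:3]; q=p@K.T; return q[:,:2]/q[:,2:]
def onz(uv,z,K,T):
    uv=np.atleast_2d(uv); d=np.c_[uv,np.ones(len(uv))]@np.linalg.inv(K).T@T[:3,:3].T
    o=T[:3,3]; return o+d*((z-o[2])/d[:,2])[:,None]
def uc(c,x,y,k): return (np.array(c,float)+.5)/k-.5+[x,y]
def st():
    s=sensors.get_state(); print("t",round(s["time"],2),"pos",s["tool_pos"].round(1),"rpy",s["ee_rot"].round(3),"F",s["ft_force"].round(1),"M",s["wrist_torque"].round(2),"gap",round(s["finger_gap"],1),"q",s["joint_positions"].round(2))
    return s
E
cat > fit.py <<'E'
from h import *
C={n:cal(n)[1:] for n in ("top","side")}
print({k:v[1][:3,3].round(1) for k,v in C.items()})
def rz(a): return np.array([[np.cos(a),-np.sin(a),0],[np.sin(a),np.cos(a),0],[0,0,1]])
foot=[[50,65,10],[50,-65,10],[-150,-65,10],[-150,65,10]]
tc=uc([(62,146),(333,92),(415,512),(147,562)],275,150,6)
sc=uc([(133,470),(245,378),(527,484),(412,583)],235,150,5)
def sw(p): 
    a=p[3]; return [[0,0,228],[-105*np.cos(a),-105*np.sin(a),235]]
obsT=np.r_[tc,uc([(257,163),(541,230)],275,150,6)]
obsS=np.r_[sc,uc([(264,115),(425,60)],235,150,5)]
def f(p):
    P=np.array(foot+sw(p))@rz(p[2]).T+[p[0],p[1],0]
    return np.r_[proj(P,*C["top"])-obsT,proj(P,*C["side"])-obsS].ravel()
x0=onz(obsT[4],228,*C["top"])[0]
r=least_squares(f,[x0[0],x0[1],0.1,1.3]); print("stand",r.x.round(3)); print(r.fun.reshape(-1,2).round(1).tolist())
print('ball top-only',onz(obsT[5],235,*C["top"]),'hub',x0)
# pail
pts=[[0,41.5,133.5],[0,-41.5,133.5],[0,0,75]]
oT=uc([(103,260),(418,374),(293,300)],200,205,10)
oS=uc([(75,139),(342,86),(214,270)],235,240,8)
def g(p):
    P=np.array(pts)@rz(p[2]).T+[p[0],p[1],0]
    return np.r_[proj(P,*C["top"])-oT,proj(P,*C["side"])-oS].ravel()
x0=onz(oT[2],75,*C["top"])[0]
r=least_squares(g,[x0[0],x0[1],0]); print("pail",r.x.round(3)); print(r.fun.reshape(-1,2).round(1).tolist())
print("pin?",onz(uc([(232,215)],275,150,6),222,*C["top"]))
E
python3 fit.py
```

```text
{'top': array([ 510.9,  -21.6, 1103.1]), 'side': array([-225.4,  740.3,  811. ])}
stand [ 6.20116e+02 -9.35410e+01  2.02000e-01  1.14200e+00]
[[-0.0, 0.4], [0.6, 0.5], [1.0, 1.1], [-0.5, 1.6], [0.3, 1.0], [-0.4, 0.6], [-2.8, -1.6], [0.1, -2.4], [0.2, -2.0], [0.0, 0.4], [-0.9, -1.1], [-1.3, -0.2]]
ball top-only [[ 597.80810173 -196.67699445  235.        ]] hub [622.36045773 -92.81875354 228.        ]
pail [ 4.83237e+02  1.24029e+02 -3.58000e-01]
[[0.2, 0.2], [-0.0, 1.0], [0.2, 1.7], [-0.1, -0.4], [-1.1, -1.3], [-0.9, -1.2]]
pin? [[603.47576857 -84.12413308 222.        ]]
```

Call:
servo_tool(
  plan=[
    [[-0.2,-0.25,0.3,0,0],[-0.2,-0.25,0.3,0,0],[-0.2,0,0.3,0,0],[-0.2,0,0.3,0,0],[-0.2,0,0.3,0,0],[-0.2,0,0.3,0,0],[-0.2,0,0.3,0,0],[-0.2,0,0.3,0,0]],
  ],
  grip_force=40,
)

```text
time: 1.2
tool_pos: [444.7, -346.7, 289.9]
ee_rot: [-1.571, -0.0, -1.347]
ft_force: [0.7, -0.7, -0.1]
finger_gap: 17.6
```

Call:
servo_tool(
  plan=[
    [[0,0,0,-0.36,0],[0,0,0,-0.36,0],[0,0,0,-0.36,0],[0,0,0,-0.36,0],[0,0,0,-0.36,0],[0,0,0,-0.36,0],[0,0,0,-0.36,0],[0,0,0,-0.36,0]],
  ],
)

```text
time: 2.2
tool_pos: [443.8, -348.2, 289.7]
ee_rot: [-1.571, 0.0, 0.099]
ft_force: [-1.2, 0.7, 0.9]
finger_gap: 0.4
```

Call:
servo_tool(
  plan=[
    [[0,0,0,-0.36,0],[0,0,0,-0.36,0],[0,0,0,-0.36,0],[0,0,0,-0.36,0],[0,0,0,-0.36,0],[0,0,0,-0.36,0],[0,0,0,-0.33,0],[0,0,0,0,0]],
  ],
)

```text
time: 3.2
tool_pos: [443.8, -348.2, 289.8]
ee_rot: [-1.571, -0.0, 1.337]
ft_force: [-0.6, -0.2, -0.1]
finger_gap: 0.4
```

Call:
servo_tool(
  plan=[
    [[0.293,0,-0.187,0,0],[0.293,0,-0.187,0,0],[0.293,0,-0.187,0,0],[0.293,0,-0.187,0,0],[0.293,0,-0.187,0,0],[0,0,0,0,0]],
  ],
)

```text
time: 3.95
tool_pos: [632.6, -164.3, 288.9]
ee_rot: [-1.57, -0.0, 1.337]
ft_force: [-1.2, -0.0, -1.3]
finger_gap: 0.3
```

```bash
python3 - <<'E'
from h import *
st()
for n,(x,y,w,h) in {"top":(265,140,140,110),"side":(235,110,140,110)}.items():
    im=cal(n)[0]; cv2.imwrite(f"pics/{n}1.png",cv2.resize(im[y:y+h,x:x+w,::-1],None,fx=5,fy=5,interpolation=cv2.INTER_CUBIC))
E
```

```text
t 3.95 pos [ 632.6 -164.3  288.9] rpy [-1.57  -0.     1.337] F [-1.2 -0.  -1.3] M [-0.  -0.1 -0. ] gap 0.3 q [-0.29  0.06  1.39  0.    1.69 -1.63]
```

View pics/top1.png

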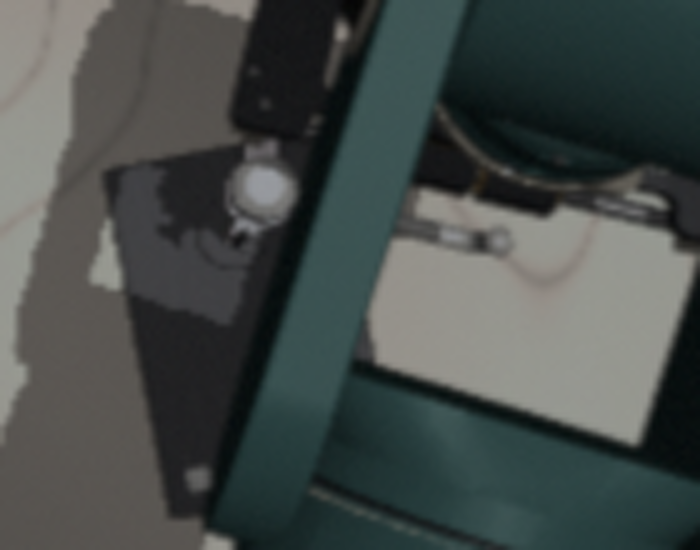

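View pics/side1.png

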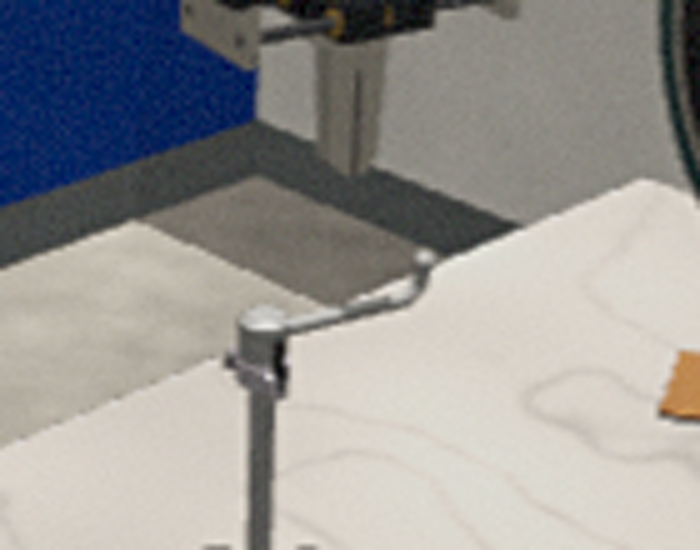

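The top view shows the hub at crop (262,188) and the gripper body lying along the arm. The side view shows the shut fingers hanging above and behind the arm. I'll go down beside the arm, then approach.

Call:
servo_tool(
  plan=[
    [[0,0.31,0,0,0],[0,0.31,0,0,0],[0,0,0,0,0],[0,0,0.03,0,0],[0,0,0.03,0,0],[0,0,0,0,0]],
  ],
)

```text
time: 4.8
tool_pos: [622.3, -164.8, 198.6]
ee_rot: [-1.573, 0.0, 1.338]
ft_force: [0.8, -0.5, 0.2]
finger_gap: 0.7
```

Call:
servo_tool(
  plan=[
    [[0,0,0.02,0,0],[0,0,0,0,0]],
  ],
)

```text
time: 5.05
tool_pos: [619.3, -163.9, 197.2]
ee_rot: [-1.571, 0.0, 1.338]
ft_force: [-0.2, -0.0, -0.8]
finger_gap: 0.4
```

Call:
servo_tool(
  plan=[
    [[0,0,0.02,0,0],[0,0,0,0,0]],
  ],
)

```text
time: 5.3
tool_pos: [616.3, -163.3, 197.0]
ee_rot: [-1.571, 0.0, 1.338]
ft_force: [1.5, -0.1, 1.7]
finger_gap: 0.5
```

Call:
servo_tool(
  plan=[
    [[0,0,0.02,0,0],[0,0,0,0,0]],
  ],
)

```text
time: 5.55
tool_pos: [613.3, -162.6, 196.9]
ee_rot: [-1.571, 0.0, 1.338]
ft_force: [1.1, -0.3, 0.9]
finger_gap: 0.5
```

Call:
servo_tool(
  plan=[
    [[0,0,0.02,0,0],[0,0,0,0,0]],
  ],
)

```text
time: 5.8
tool_pos: [610.4, -161.8, 196.9]
ee_rot: [-1.571, -0.0, 1.338]
ft_force: [1.9, 0.2, 0.9]
finger_gap: 0.4
```

Call:
servo_tool(
  plan=[
    [[0,0,0.02,0,0],[0,0,0,0,0]],
  ],
)

```text
time: 6.05
tool_pos: [607.4, -161.1, 196.9]
ee_rot: [-1.571, -0.0, 1.338]
ft_force: [1.1, 0.2, 0.7]
finger_gap: 0.3
```

```bash
python3 - <<'E'
from h import *
st()
for n,(x,y,w,h) in {"top":(265,140,140,110),"side":(235,110,140,110)}.items():
    im=cal(n)[0]; cv2.imwrite(f"pics/{n}2.png",cv2.resize(im[y:y+h,x:x+w,::-1],None,fx=5,fy=5,interpolation=cv2.INTER_CUBIC))
E
```

```text
t 6.05 pos [ 607.4 -161.1  196.9] rpy [-1.571 -0.     1.338] F [1.1 0.2 0.7] M [ 0.1  -0.41  0.01] gap 0.3 q [-0.3   0.02  1.58  0.    1.54 -1.64]
```

View pics/side2.png

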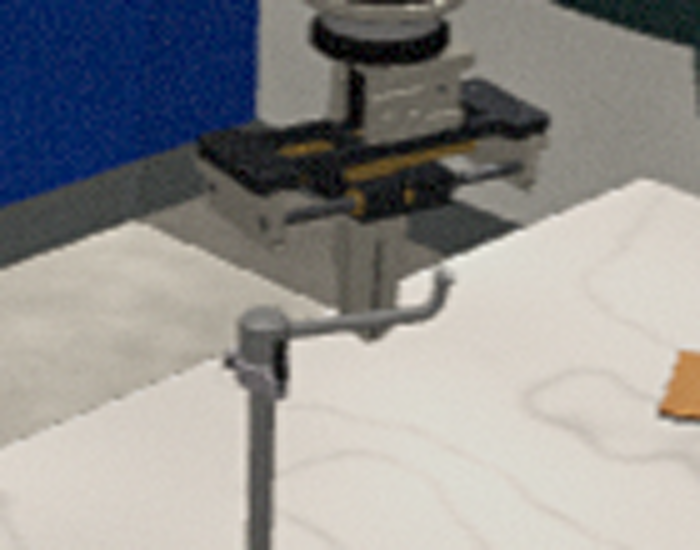

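Call:
servo_tool(
  plan=[
    [[0,0,0.032,0.14,0],[0,0,0.032,0.14,0],[0,0,0.032,0.14,0],[0,0,0.032,0.14,0],[0,0,0.032,0.14,0],[0,0,0.032,0.14,0],[0,0,0.032,0.14,0],[0,0,0,0,0]],
  ],
)

```text
time: 7.15
tool_pos: [577.4, -146.9, 196.8]
ee_rot: [-1.571, 0.0, 0.848]
ft_force: [1.7, -0.9, -0.7]
finger_gap: -0.1
```

```bash
python3 - <<'E'
from h import *
s=st(); d=s["tool_pos"][:2]-[621,-93]; print(np.hypot(*d),np.degrees(np.arctan2(d[1],d[0])))
E
```

```text
t 7.15 pos [ 577.4 -146.9  196.8] rpy [-1.571  0.     0.848] F [ 1.7 -0.9 -0.7] M [-0.06 -0.3   0.01] gap -0.1 q [-0.29 -0.05  1.65 -0.    1.54 -1.14]
69.32673213458035 -128.9574235489473
```

Call:
servo_tool(
  plan=[
    [[0,0,0.016,0.07,0],[0,0,0.016,0.07,0],[0,0,0.016,0.07,0],[0,0,0.016,0.07,0]],
  ],
)

```text
time: 7.65
tool_pos: [570.5, -140.2, 196.8]
ee_rot: [-1.571, 0.0, 0.706]
ft_force: [1.7, -2.8, 0.0]
finger_gap: 0.6
```

Call:
servo_tool(
  plan=[
    [[0,0,0.016,0.07,0],[0,0,0,0,0]],
  ],
)

```text
time: 7.9
tool_pos: [569.0, -138.3, 196.9]
ee_rot: [-1.571, 0.0, 0.673]
ft_force: [0.7, -1.7, -0.2]
finger_gap: 0.7
```

Call:
servo_tool(
  plan=[
    [[0,0,0.016,0.07,0],[0,0,0,0,0]],
  ],
)

```text
time: 8.15
tool_pos: [567.5, -136.4, 196.9]
ee_rot: [-1.571, 0.0, 0.637]
ft_force: [0.8, -2.3, 0.4]
finger_gap: 0.6
```

Call:
servo_tool(
  plan=[
    [[0,0,0.016,0.07,0],[0,0,0,0,0]],
  ],
)

```text
time: 8.4
tool_pos: [566.1, -134.6, 196.8]
ee_rot: [-1.571, 0.0, 0.603]
ft_force: [-0.0, -1.9, -0.8]
finger_gap: 0.3
```

Call:
servo_tool(
  plan=[
    [[0,0,0.016,0.07,0],[0,0,0,0,0]],
  ],
)

```text
time: 8.65
tool_pos: [564.8, -132.6, 196.9]
ee_rot: [-1.571, 0.0, 0.569]
ft_force: [-0.2, -1.4, -0.7]
finger_gap: 0.6
```

```bash
python3 - <<'E'
from h import *
s=st(); d=s["tool_pos"][:2]-[621,-93]; print(np.hypot(*d),np.degrees(np.arctan2(d[1],d[0])))
E
```

```text
t 8.65 pos [ 564.8 -132.6  196.9] rpy [-1.571  0.     0.569] F [-0.2 -1.4 -0.7] M [-0.36 -0.09 -0.01] gap 0.6 q [-0.27 -0.08  1.68 -0.    1.55 -0.84]
68.76620051918044 -144.7937034703421
```

Call:
servo_tool(
  plan=[
    [[0,0,0.016,0.07,0],[0,0,0,0,0]],
  ],
)

```text
time: 8.9
tool_pos: [563.5, -130.6, 196.8]
ee_rot: [-1.571, 0.0, 0.534]
ft_force: [-1.1, -1.5, -1.1]
finger_gap: 0.4
```

Call:
servo_tool(
  plan=[
    [[0,0,0.016,0.07,0],[0,0,0,0,0]],
  ],
)

```text
time: 9.15
tool_pos: [562.3, -128.6, 196.8]
ee_rot: [-1.571, 0.0, 0.499]
ft_force: [-0.9, -2.1, -0.8]
finger_gap: 0.3
```

Call:
servo_tool(
  plan=[
    [[0,0,0.016,0.07,0],[0,0,0,0,0]],
  ],
)

```text
time: 9.4
tool_pos: [561.2, -126.5, 196.9]
ee_rot: [-1.571, 0.0, 0.465]
ft_force: [-1.2, -1.9, 0.2]
finger_gap: 0.9
```

Call:
servo_tool(
  plan=[
    [[0,0,0.016,0.07,0],[0,0,0,0,0]],
  ],
)

```text
time: 9.65
tool_pos: [560.1, -124.3, 196.9]
ee_rot: [-1.571, 0.0, 0.43]
ft_force: [-0.7, -2.0, -0.4]
finger_gap: 0.5
```

```bash
python3 - <<'E'
from h import *
s=st(); d=s["tool_pos"][:2]-[621,-93]; print(np.hypot(*d),np.degrees(np.arctan2(d[1],d[0])))
for n,(x,y,w,h) in {"top":(265,140,140,110),"side":(235,110,140,110)}.items():
    im=cal(n)[0]; cv2.imwrite(f"pics/{n}3.png",cv2.resize(im[y:y+h,x:x+w,::-1],None,fx=5,fy=5,interpolation=cv2.INTER_CUBIC))
E
```

```text
t 9.65 pos [ 560.1 -124.3  196.9] rpy [-1.571  0.     0.43 ] F [-0.7 -2.  -0.4] M [-0.45  0.14  0.05] gap 0.5 q [-0.26 -0.1   1.69 -0.    1.55 -0.69]
68.48698265703773 -152.76415618178788
```

View pics/side3.png

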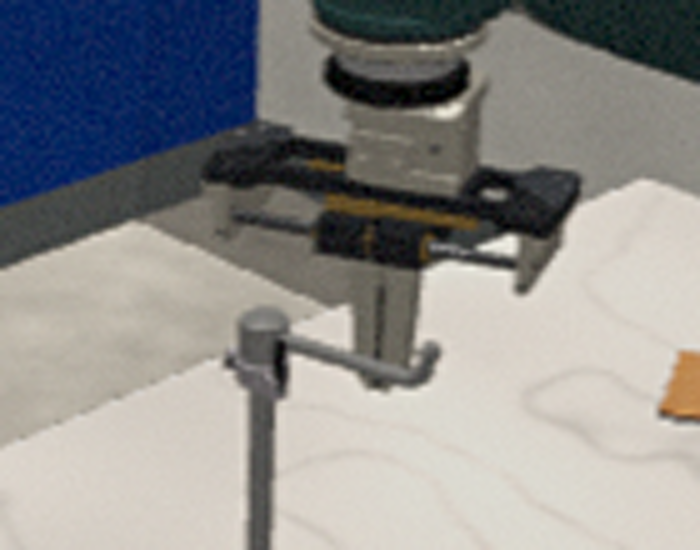

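View pics/top3.png

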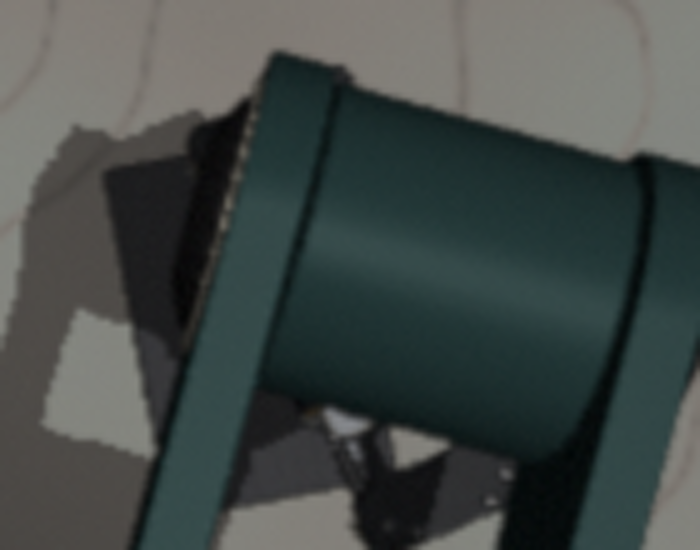

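In the side view the hook has swung round with the fingers, and the ball is now at crop (431,352). The top view is blocked by the arm. I'll work out the hook angle from the ball.

```bash
python3 - <<'E'
from h import *
im,K,T=cal("side")
for c in [(425,258),(447,276),(431,352)]:
    p=onz(uc([c],235,110,5),235,K,T)[0]; h=onz(uc([(264,318)],235,110,5),228,K,T)[0]
    d=(p-h)[:2]; print(p,h,np.hypot(*d),np.degrees(np.arctan2(d[1],d[0])))
E
```

```text
[ 594.81307004 -199.45148381  235.        ] [611.113912   -88.25532359 228.        ] 112.38462304320727 -98.3398924228954
[ 570.46727232 -191.05009176  235.        ] [611.113912   -88.25532359 228.        ] 110.53919522237386 -111.57460792574999
[ 513.58520739 -115.56287631  235.        ] [611.113912   -88.25532359 228.        ] 101.2795668413251 -164.35801752058183
```

Call:
servo_tool(
  plan=[
    [[0,0,0.01,0.044,0],[0,0,0,0,0]],
  ],
)

```text
time: 10.05
tool_pos: [559.5, -122.9, 196.9]
ee_rot: [-1.571, 0.0, 0.406]
ft_force: [-0.7, -3.1, 0.4]
finger_gap: 0.7
```

Call:
servo_tool(
  plan=[
    [[0,0,0.01,0.044,0],[0,0,0,0,0]],
  ],
)

```text
time: 10.3
tool_pos: [558.9, -121.4, 196.8]
ee_rot: [-1.571, 0.0, 0.384]
ft_force: [-1.7, -2.2, -0.4]
finger_gap: 0.4
```

Call:
servo_tool(
  plan=[
    [[0,0,0.01,0.044,0],[0,0,0,0,0]],
  ],
)

```text
time: 10.55
tool_pos: [558.3, -120.0, 196.9]
ee_rot: [-1.571, 0.0, 0.362]
ft_force: [-1.3, -2.7, -0.2]
finger_gap: 0.6
```

Call:
servo_tool(
  plan=[
    [[0,0,0.01,0.044,0],[0,0,0,0,0]],
  ],
)

```text
time: 10.8
tool_pos: [557.8, -118.7, 196.9]
ee_rot: [-1.571, -0.0, 0.34]
ft_force: [-1.7, -2.0, -1.0]
finger_gap: -0.1
```

Call:
servo_tool(
  plan=[
    [[0,0,0.01,0.044,0],[0,0,0,0,0]],
  ],
)

```text
time: 11.05
tool_pos: [557.3, -117.2, 196.9]
ee_rot: [-1.571, -0.0, 0.318]
ft_force: [-1.4, -1.7, -0.3]
finger_gap: 0.1
```

Call:
servo_tool(
  plan=[
    [[0,0,0.01,0.044,0],[0,0,0,0,0]],
  ],
)

```text
time: 11.3
tool_pos: [556.8, -115.8, 196.9]
ee_rot: [-1.571, 0.0, 0.296]
ft_force: [-2.3, -2.3, -0.1]
finger_gap: 0.5
```

Call:
servo_tool(
  plan=[
    [[0,0,0.01,0.044,0],[0,0,0,0,0]],
  ],
)

```text
time: 11.55
tool_pos: [556.4, -114.4, 196.9]
ee_rot: [-1.571, 0.0, 0.274]
ft_force: [-1.4, -3.1, -0.2]
finger_gap: 0.2
```

```bash
python3 - <<'E'
from h import *
s=st(); d=s["tool_pos"][:2]-[621,-93]; print(np.hypot(*d),np.degrees(np.arctan2(d[1],d[0])))
E
```

```text
t 11.55 pos [ 556.4 -114.4  196.9] rpy [-1.571  0.     0.274] F [-1.4 -3.1 -0.2] M [-0.4   0.15 -0.01] gap 0.2 q [-0.25 -0.11  1.7   0.    1.55 -0.52]
68.0641670856654 -161.70044785096496
```

Call:
servo_tool(
  plan=[
    [[0,0,0.01,0.044,0],[0,0,0,0,0]],
  ],
)

```text
time: 11.8
tool_pos: [556.0, -113.0, 196.9]
ee_rot: [-1.571, 0.0, 0.252]
ft_force: [-2.2, -2.3, 0.9]
finger_gap: 0.3
```

Call:
servo_tool(
  plan=[
    [[0,0,0.01,0.044,0],[0,0,0,0,0]],
  ],
)

```text
time: 12.05
tool_pos: [555.6, -111.5, 196.9]
ee_rot: [-1.571, -0.0, 0.23]
ft_force: [-2.0, -3.0, -0.5]
finger_gap: 0.6
```

Call:
servo_tool(
  plan=[
    [[0,0,0.01,0.044,0],[0,0,0,0,0]],
  ],
)

```text
time: 12.3
tool_pos: [555.3, -110.0, 196.9]
ee_rot: [-1.571, -0.0, 0.208]
ft_force: [-1.4, -1.6, 0.3]
finger_gap: 0.4
```

Call:
servo_tool(
  plan=[
    [[0,0,0.01,0.044,0],[0,0,0,0,0]],
  ],
)

```text
time: 12.55
tool_pos: [555.0, -108.5, 196.9]
ee_rot: [-1.571, 0.0, 0.186]
ft_force: [-2.0, -0.3, -0.0]
finger_gap: 0.6
```

Call:
servo_tool(
  plan=[
    [[0,0,0.008,0.035,0],[0,0,0,0,0]],
  ],
)

```text
time: 12.8
tool_pos: [554.7, -107.4, 196.9]
ee_rot: [-1.571, 0.0, 0.168]
ft_force: [-1.5, -2.2, -0.8]
finger_gap: 0.8
```

Call:
servo_tool(
  plan=[
    [[0,0,0.008,0.035,0],[0,0,0,0,0]],
  ],
)

```text
time: 13.05
tool_pos: [554.5, -106.3, 196.9]
ee_rot: [-1.571, 0.0, 0.151]
ft_force: [-2.3, -3.5, -1.6]
finger_gap: 0.5
```

Call:
servo_tool(
  plan=[
    [[0,0,0.008,0.035,0],[0,0,0,0,0]],
  ],
)

```text
time: 13.3
tool_pos: [554.3, -105.3, 196.9]
ee_rot: [-1.571, 0.0, 0.133]
ft_force: [-3.6, -4.7, 0.2]
finger_gap: 0.3
```

Call:
servo_tool(
  plan=[
    [[0,0,0.008,0.035,0],[0,0,0,0,0]],
  ],
)

```text
time: 13.55
tool_pos: [554.1, -104.3, 196.9]
ee_rot: [-1.572, 0.0, 0.115]
ft_force: [-3.5, -6.9, -0.5]
finger_gap: 0.5
```

```bash
python3 - <<'E'
from h import *
s=st(); d=s["tool_pos"][:2]-[621,-93]; print(np.hypot(*d),np.degrees(np.arctan2(d[1],d[0])))
im,K,T=cal("side");x,y,w,h=235,140,100,80; cv2.imwrite("pics/side4.png",cv2.resize(im[y:y+h,x:x+w,::-1],None,fx=7,fy=7,interpolation=cv2.INTER_CUBIC))
E
```

```text
t 13.55 pos [ 554.1 -104.3  196.9] rpy [-1.572  0.     0.115] F [-3.5 -6.9 -0.5] M [-1.11  0.49 -0.08] gap 0.5 q [-0.23 -0.12  1.71 -0.    1.55 -0.35]
67.85203006657147 -170.4245853435166
```

View pics/side4.png

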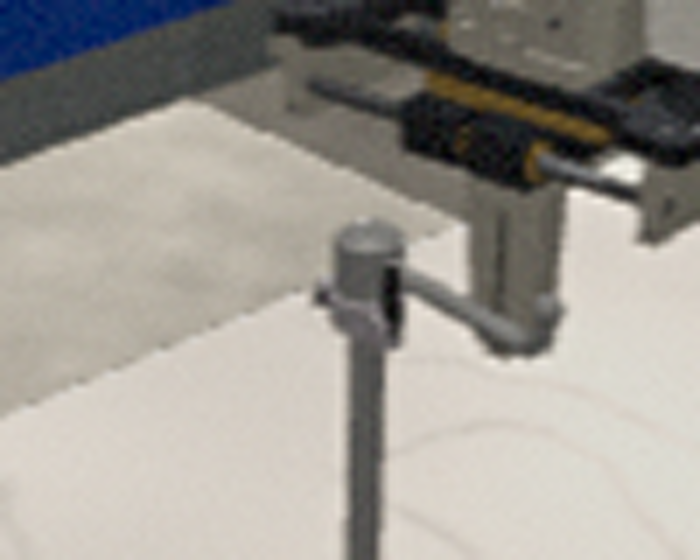

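Call:
servo_tool(
  plan=[
    [[0,0,0.006,0,0],[0,0,0,0,0]],
  ],
)

```text
time: 13.85
tool_pos: [554.0, -103.7, 196.9]
ee_rot: [-1.572, 0.0, 0.115]
ft_force: [-3.3, -8.1, -0.1]
finger_gap: 0.2
```

```bash
python3 - <<'E'
from h import *
for i in range(5):
    cal("side"); st()
E
```

```text
t 13.9 pos [ 554.  -103.7  196.9] rpy [-1.572  0.     0.115] F [-2.6 -7.4 -0.2] M [-1.41  0.39 -0.07] gap 0.7 q [-0.23 -0.12  1.71 -0.    1.55 -0.34]
t 13.95 pos [ 554.  -103.6  196.9] rpy [-1.572  0.     0.115] F [-2.8 -8.2  0.1] M [-1.5   0.38 -0.1 ] gap 0.6 q [-0.23 -0.12  1.71 -0.    1.55 -0.34]
t 14.0 pos [ 554.1 -103.6  196.9] rpy [-1.572  0.     0.115] F [-3.2 -8.7 -0.1] M [-1.45  0.43 -0.09] gap 0.6 q [-0.23 -0.12  1.71 -0.    1.55 -0.34]
t 14.05 pos [ 554.  -103.7  196.9] rpy [-1.572  0.     0.115] F [-3.3 -8.5  0. ] M [-1.45  0.42 -0.04] gap 0.2 q [-0.23 -0.12  1.71 -0.    1.55 -0.34]
t 14.1 pos [ 554.  -103.7  196.9] rpy [-1.572  0.     0.115] F [-2.4 -8.3  0. ] M [-1.41  0.45 -0.13] gap 0.4 q [-0.23 -0.12  1.71 -0.    1.55 -0.34]
```

The stop has been felt and pressed at about 8.5 N. Backing off straight away from the arm, then rising.

Call:
servo_tool(
  plan=[
    [[0,0,-0.02,0,0],[0,0,-0.06,0,0],[0,0,-0.15,0,0],[0,-0.3,0,0,40],[0,-0.3,0,0,40],[0,0,0,0,40]],
  ],
)

```text
time: 14.85
tool_pos: [559.1, -138.8, 290.7]
ee_rot: [-1.573, -0.005, 0.115]
ft_force: [0.3, 0.1, 0.2]
finger_gap: 26.2
```

```bash
python3 - <<'E'
from h import *
s=st(); 
y=s["ee_rot"][2]; t=np.array([474.5+1.4,100.6+3.7,285]); d=t-s["tool_pos"]
print(d, "dx",(d[0]*np.cos(y)+d[1]*np.sin(y))/150,"dz",(-d[0]*np.sin(y)+d[1]*np.cos(y))/150,"tw",(y+.358)/.5)
E
```

```text
t 14.85 pos [ 559.1 -138.8  290.7] rpy [-1.573 -0.005  0.115] F [0.3 0.1 0.2] M [-0.06 -0.15  0.01] gap 26.2 q [-0.29 -0.11  1.56  0.    1.69 -0.4 ]
[-83.18860744 243.07888234  -5.67176716] dx -0.3644576137539335 dz 1.6735727189405707 tw 0.9466213657617588
```

Call:
servo_tool(
  plan=[
    [[-0.073,0,0.335,0,45],[-0.073,0,0.335,0,45],[-0.073,0,0.335,0,45],[-0.073,0,0.335,0,45],[-0.073,0,0.335,0,45],[0,0,0,0.316,45],[0,0,0,0.316,45],[0,0,0,0.316,45]],
  ],
)

```text
time: 15.85
tool_pos: [474.9, 105.5, 286.0]
ee_rot: [-1.571, 0.001, -0.363]
ft_force: [0.1, 0.3, 0.5]
finger_gap: 41.7
```

Call:
servo_tool(
  plan=[
    [[0,0.2,0,0,45],[0,0.2,0,0,45],[0,0.2,0,0,45],[0,0.1,0,0,45],[0,0,0,0,45]],
  ],
)

```text
time: 16.48
tool_pos: [474.5, 105.6, 181.0]
ee_rot: [-1.572, 0.001, -0.358]
ft_force: [0.5, -0.7, 1.2]
finger_gap: 41.7
```

```bash
python3 - <<'E'
from h import *
st()
for n,(x,y,w,h) in {"top":(190,130,190,140),"side":(225,150,130,160)}.items():
    im=cal(n)[0]; cv2.imwrite(f"pics/{n}5f.png",im[:,:,::-1]); k=4 if n=="top" else 3.7; cv2.imwrite(f"pics/{n}5.png",cv2.resize(im[y:y+h,x:x+w,::-1],None,fx=k,fy=k,interpolation=cv2.INTER_CUBIC))
E
```

```text
t 16.48 pos [474.5 105.6 181. ] rpy [-1.572e+00  1.000e-03 -3.580e-01] F [ 0.5 -0.7  1.2] M [-0.04 -0.06  0.03] gap 41.7 q [ 0.17 -0.29  1.88  0.    1.55  0.52]
```

View pics/top5.png

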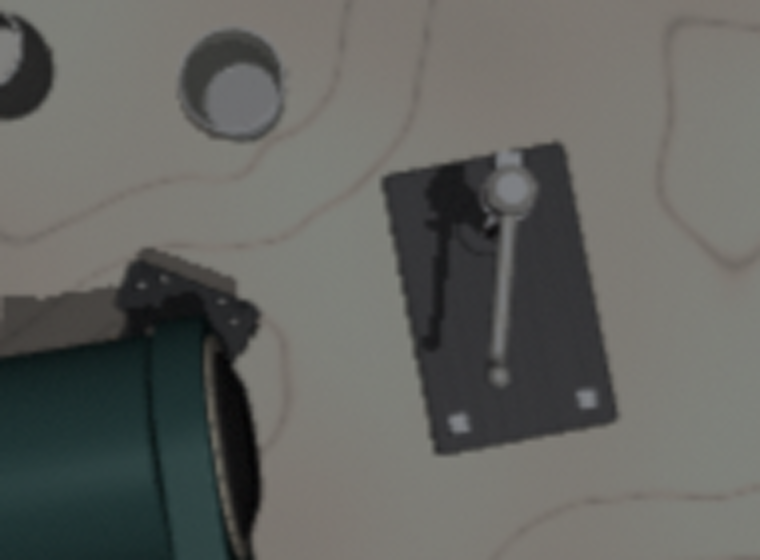

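View pics/side5.png

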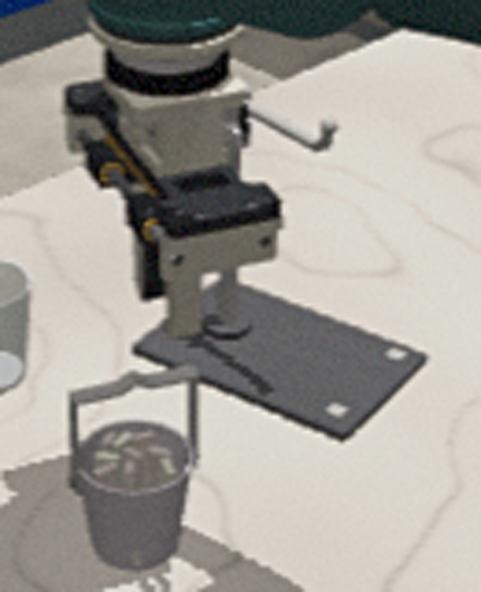

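The top view shows the hook now out over the long foot, with the hub at crop (510,188) and the ball at (499,376). In the side view the open fingers are above the right half of the pail's strap.

```bash
cat > hk.py <<'E'
from h import *
_,K,T=cal("top")
h=onz(uc([(510,188)],190,130,4),228,K,T)[0]; b=onz(uc([(499.5,376)],190,130,4),235,K,T)[0]
d=(b-h)[:2]; print("top hub",h,"ball",b,np.hypot(*d),np.degrees(np.arctan2(d[1],d[0])))
_,K,T=cal("side")
b=onz(uc([(326,131)],225,150,3.7),235,K,T)[0];print("side ball",b)
print(proj([[474.5,105.6,181],[475.9,104.3,132]],K,T), (proj([[474.5,105.6,181],[475.9,104.3,132]],K,T)-[225,150])*3.7)
E
python3 hk.py
```

```text
top hub [622.6339675  -92.16676908 228.        ] ball [517.71056295 -86.65845764 235.        ] 105.0678938397555 176.9948217497513
side ball [508.28723165 -79.10104559 235.        ]
[[268.36372765 234.80203362]
 [268.37101722 251.30258653]] [[160.4457923  313.76752439]
 [160.4727637  374.81957018]]
```

```bash
python3 - <<'E'
from h import *
_,K,T=cal("side")
P=[]
x=np.array([.936,-.35,0]);z=np.array([.35,.936,0]);t=np.array([474.5,105.6,181])
for a in (-21,-38.5,21,38.5):
  for b in (-7.5,7.5): P.append(t+a*x+b*z)
print(((proj(P,K,T)-[225,150]+.5)*3.7-.5).round(0).tolist())
im=cv2.imread("pics/side5f.png"); c=im[205:265,235:305]; cv2.imwrite("pics/s5c.png",cv2.resize(c,None,fx=10,fy=10,interpolation=cv2.INTER_CUBIC))
print(((proj(P,K,T)-[235,205]+.5)*10-.5).round(0).tolist())
E
```

```text
[[185.0, 330.0], [163.0, 335.0], [196.0, 345.0], [174.0, 350.0], [161.0, 296.0], [139.0, 301.0], [151.0, 282.0], [129.0, 287.0]]
[[401.0, 342.0], [342.0, 356.0], [430.0, 382.0], [370.0, 396.0], [335.0, 251.0], [276.0, 264.0], [308.0, 214.0], [250.0, 227.0]]
```

View pics/s5c.png

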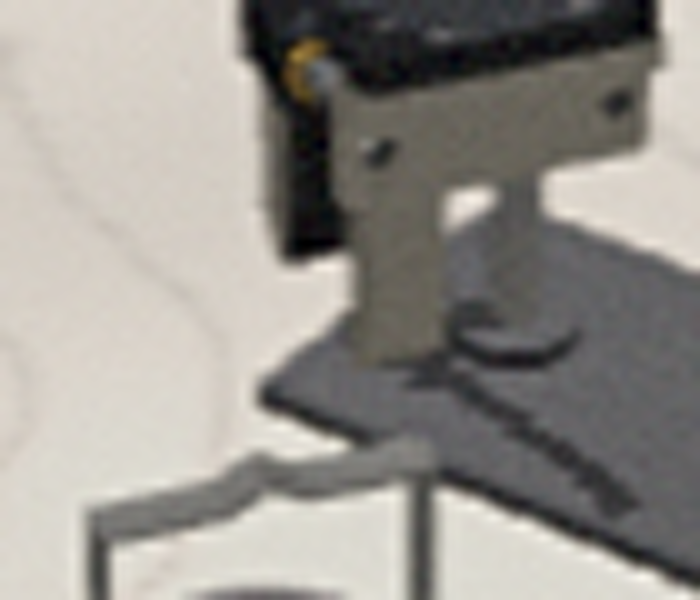

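Call:
servo_tool(
  plan=[
    [[0.012,0.15,0,0,45],[0,0.15,0,0,45],[0,0.1,0,0,45],[0,0.05,0,0,45],[0,0,0,0,45]],
  ],
)

```text
time: 17.35
tool_pos: [476.4, 105.3, 114.5]
ee_rot: [-1.571, 0.0, -0.358]
ft_force: [1.0, -0.6, 0.2]
finger_gap: 41.6
```

```bash
python3 - <<'E'
from h import *
st()
im=cal("side")[0]; c=im[225:315,225:315,::-1]; cv2.imwrite("pics/s6c.png",cv2.resize(c,None,fx=6.5,fy=6.5,interpolation=cv2.INTER_CUBIC))
E
```

```text
t 17.35 pos [476.4 105.3 114.5] rpy [-1.571  0.    -0.358] F [ 1.  -0.6  0.2] M [-0.12 -0.04  0.01] gap 41.6 q [ 0.17 -0.26  1.96  0.    1.43  0.52]
```

View pics/s6c.png

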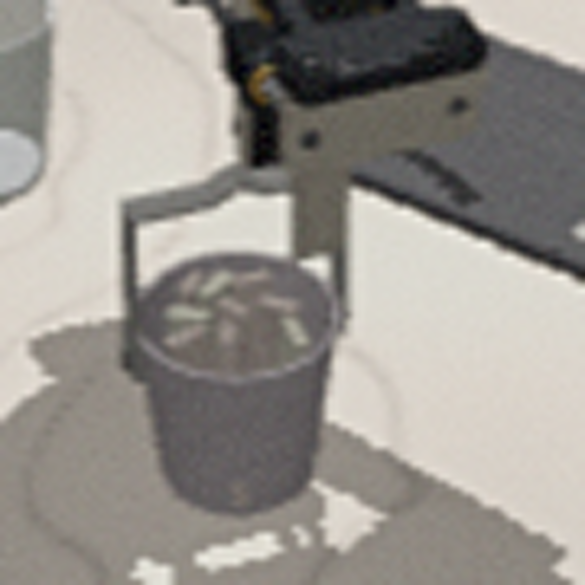

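The side view shows the near finger at crop x 293–348. Allowing for parallax, that is about 21 mm from the crimp on the flat part of the strap, as intended. Closing.

Call:
servo_tool(
  plan=[
    [[0,0,0,0,15],[0,0,0,0,10],[0,0,0,0,0],[0,0,0,0,0],[0,0,0,0,0],[0,0,0,0,0]],
  ],
  grip_force=40,
)

```text
time: 18.15
tool_pos: [476.4, 105.3, 114.5]
ee_rot: [-1.571, -0.0, -0.358]
ft_force: [0.1, -1.3, 2.3]
finger_gap: 12.9
```

Call:
servo_tool(
  plan=[
    [[0,-0.03,0,0,0],[0,-0.07,0,0,0],[0,-0.1,0,0,0],[0,0,0,0,0],[0,0,0,0,0]],
  ],
)

```text
time: 18.77
tool_pos: [476.3, 105.3, 144.3]
ee_rot: [-1.571, -0.0, -0.358]
ft_force: [-0.1, -0.4, -2.5]
finger_gap: 12.5
```

```bash
python3 - <<'E'
from h import *
st()
im=cal("side")[0]; c=im[205:315,220:310,::-1]; cv2.imwrite("pics/s7c.png",cv2.resize(c,None,fx=5.4,fy=5.4,interpolation=cv2.INTER_CUBIC))
st()
im=cal("top")[0]; c=im[195:275,180:280,::-1]; cv2.imwrite("pics/t7c.png",cv2.resize(c,None,fx=6,fy=6,interpolation=cv2.INTER_CUBIC))
st()
E
```

```text
t 18.77 pos [476.3 105.3 144.3] rpy [-1.571 -0.    -0.358] F [-0.1 -0.4 -2.5] M [-0.14 -0.   -0.01] gap 12.5 q [ 0.17 -0.27  1.93 -0.    1.49  0.52]
t 18.82 pos [476.2 105.3 144.1] rpy [-1.571  0.    -0.358] F [-0.  -0.4 -1.8] M [-0.07 -0.03  0.05] gap 12.7 q [ 0.17 -0.27  1.93  0.    1.49  0.52]
t 18.88 pos [476.1 105.3 143.9] rpy [-1.571e+00  1.000e-03 -3.580e-01] F [-0.   0.2 -2.3] M [-0.1  -0.04  0.04] gap 12.7 q [ 0.17 -0.27  1.93 -0.    1.49  0.52]
```

View pics/s7c.png

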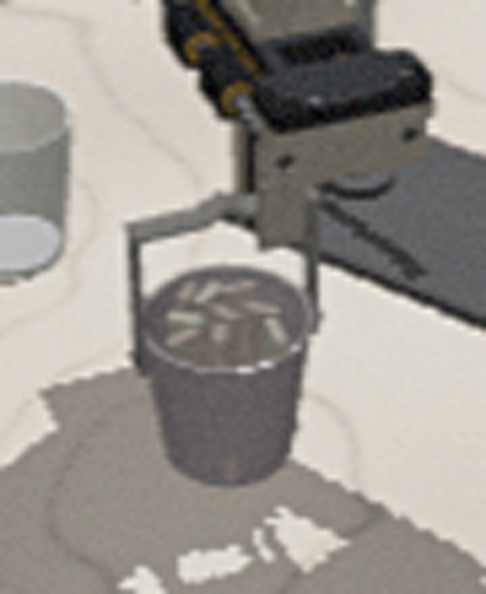

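View pics/t7c.png

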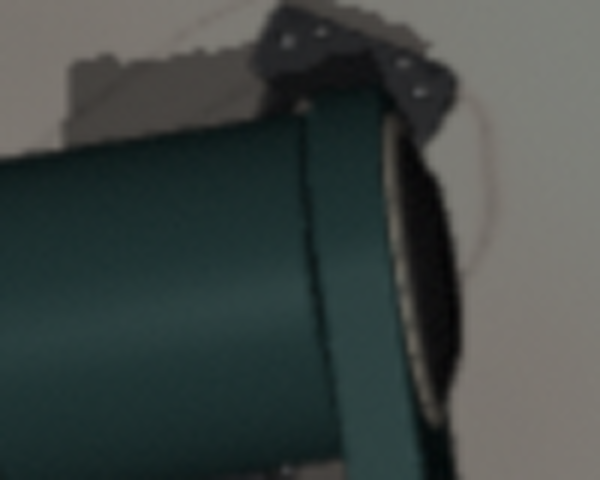

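Call:
servo_tool(
  plan=[
    [[0,-0.06,0,0,0],[0,-0.12,0,-0.1,0],[0,-0.13,0,-0.1,0],[0,-0.12,0,-0.1,0],[0,-0.1,0,-0.1,0],[0,-0.05,0,-0.1,0],[0,0,0,-0.11,0],[0,0,0,0,0]],
  ],
)

```text
time: 19.88
tool_pos: [476.4, 105.3, 231.8]
ee_rot: [-1.571, -0.0, -0.053]
ft_force: [-0.7, -0.8, -1.8]
finger_gap: 13.1
```

```bash
python3 - <<'E'
from h import *
s=st(); 
y=s["ee_rot"][2]; t=np.array([450.6,-105.8,230.5]); d=t-s["tool_pos"]
print(d, "dx",(d[0]*np.cos(y)+d[1]*np.sin(y))/150,"dz",(-d[0]*np.sin(y)+d[1]*np.cos(y))/150,"tw",(y+.052)/.5)
E
```

```text
t 19.88 pos [476.4 105.3 231.8] rpy [-1.571 -0.    -0.053] F [-0.7 -0.8 -1.8] M [-0.06 -0.1   0.01] gap 13.1 q [ 0.17 -0.3   1.81  0.    1.63  0.22]
[ -25.75427504 -211.11512262   -1.28385562] dx -0.09651151687018682 dz -1.4145796712521257 tw -0.00254217053947646
```

Call:
servo_tool(
  plan=[
    [[-0.03,0,-0.05,0,0],[-0.033,0,-0.12,0,0],[-0.033,0,-0.17,0,0],[0,0,-0.2,0,0],[0,0,-0.2,0,0],[0,0,-0.2,0,0],[0,0,-0.2,0,0],[0,0,-0.15,0,0]],
  ],
)

```text
time: 20.88
tool_pos: [450.8, -89.2, 231.5]
ee_rot: [-1.571, -0.0, -0.055]
ft_force: [0.6, 0.3, -2.1]
finger_gap: 12.7
```

Call:
servo_tool(
  plan=[
    [[0,0,-0.08,0,0],[0,0,-0.045,0,0],[0,0.008,0,0,0],[0,0,0,0,0],[0,0,0,0,0]],
  ],
)

```text
time: 21.5
tool_pos: [450.8, -105.4, 230.2]
ee_rot: [-1.571, 0.0, -0.052]
ft_force: [0.9, -0.0, -1.6]
finger_gap: 12.8
```

```bash
python3 - <<'E'
from h import *
st()
im=cal("side")[0]; cv2.imwrite("pics/side8f.png",im[:,:,::-1]); c=im[130:260,270:390,::-1]; cv2.imwrite("pics/s8c.png",cv2.resize(c,None,fx=4.6,fy=4.6,interpolation=cv2.INTER_CUBIC))
im=cal("top")[0]; cv2.imwrite("pics/top8f.png",im[:,:,::-1]);c=im[160:280,260:380,::-1]; cv2.imwrite("pics/t8c.png",cv2.resize(c,None,fx=5,fy=5,interpolation=cv2.INTER_CUBIC))
E
```

```text
t 21.5 pos [ 450.8 -105.4  230.2] rpy [-1.571  0.    -0.052] F [ 0.9 -0.  -1.6] M [-0.08 -0.08 -0.03] gap 12.8 q [-0.28 -0.36  1.86  0.    1.65 -0.23]
```

View pics/s8c.png

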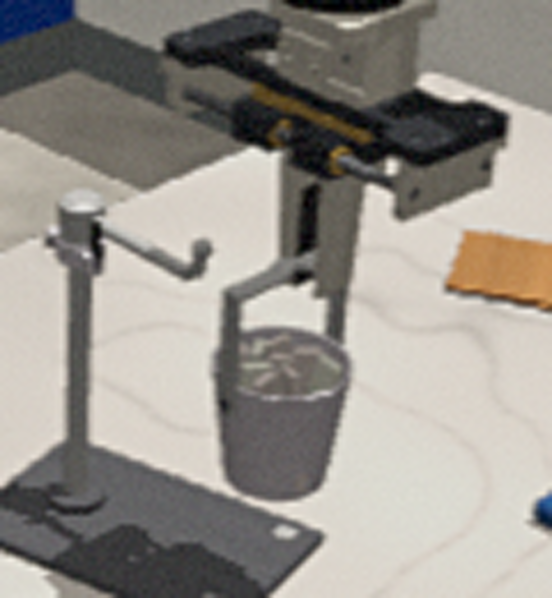

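View pics/t8c.png

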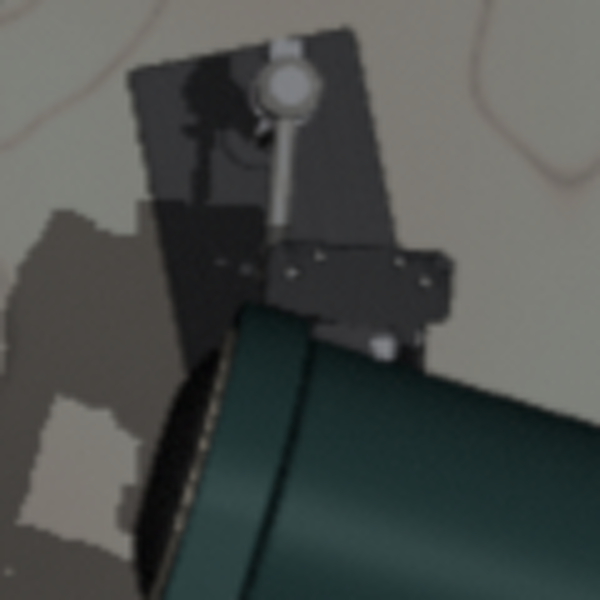

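```bash
python3 - <<'E'
import cv2
im=cv2.imread("pics/side8f.png"); c=im[165:245,280:355]; cv2.imwrite("pics/s8d.png",cv2.resize(c,None,fx=7.5,fy=7.5,interpolation=cv2.INTER_CUBIC))
E
cat > pr.py <<'E'
from h import *
import sys
def pail(tcp,yaw,off=22,dz=-114.5):
    z=np.array([-np.sin(yaw),np.cos(yaw),0]); x=np.array([np.cos(yaw),np.sin(yaw),0])
    c=np.array(tcp)+off*z; c[2]+=dz
    f=lambda a,b,h:c+a*x+b*z+[0,0,h]
    return {"endL+":f(-7,41.5,133.5),"endR+":f(7,41.5,133.5),"peakF":f(-7,0,139),"rimc":f(0,0,75),"crimpB":f(0,0,136)}
def hook(hub,ang):
    a=np.radians(ang);u=np.array([np.cos(a),np.sin(a),0]);h=np.array([*hub,0.])
    return {"hubtop":h+[0,0,228],"ball":h+105*u+[0,0,235],"seat":h+72*u+[0,0,220],"elbow":h+94*u+[0,0,215]}
E
python3 - <<'E'
from pr import *
_,K,T=cal("side")
for d in (pail([450.8,-105.4,230.2],-.052),hook((621.5,-92.7),177)):
    for k,v in d.items(): print(k,v.round(1),((proj(v,K,T)[0]-[280,165]+.5)*7.5-.5).round(0))
E
```

```text
endL+ [447.1 -41.6 249.2] [309. 216.]
endR+ [461.1 -42.3 249.2] [279. 200.]
peakF [445.  -83.1 254.7] [400. 163.]
rimc [451.9 -83.4 190.7] [372. 322.]
crimpB [451.9 -83.4 251.7] [384. 164.]
hubtop [621.5 -92.7 228. ] [48. 52.]
ball [516.6 -87.2 235. ] [247. 138.]
seat [549.6 -88.9 220. ] [181. 142.]
elbow [527.6 -87.8 215. ] [223. 177.]
```

View pics/s8d.png

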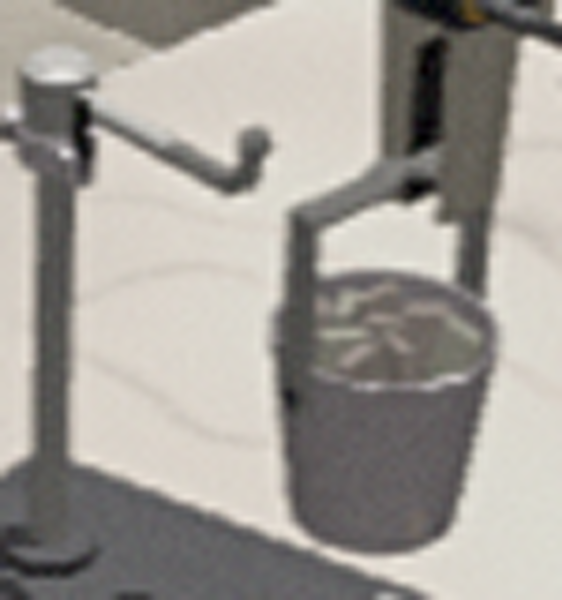

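The predicted and seen pixels agree for both pail and hook. Both show the same bias of about (+10,+7) in the enlarged crop, so their relative alignment is good. Moving in along the arm.

Call:
servo_tool(
  plan=[
    [[0.04,0,0,0,0],[0.06,0,0,0,0],[0.06,0,0,0,0],[0.06,0,0,0,0],[0.05,0,0,0,0],[0.03,0,0,0,0],[0,0,0,0,0],[0,0,0,0,0]],
  ],
)

```text
time: 22.65
tool_pos: [495.5, -108.3, 230.2]
ee_rot: [-1.571, 0.0, -0.053]
ft_force: [0.6, 0.3, -1.5]
finger_gap: 12.3
```

```bash
python3 - <<'E'
from h import *
st()
im=cal("side")[0]; c=im[165:245,265:340,::-1]; cv2.imwrite("pics/s9.png",cv2.resize(c,None,fx=7.5,fy=7.5,interpolation=cv2.INTER_CUBIC))
E
```

```text
t 22.65 pos [ 495.5 -108.3  230.2] rpy [-1.571  0.    -0.053] F [ 0.6  0.3 -1.5] M [-0.12 -0.09 -0.01] gap 12.3 q [-0.27 -0.26  1.78 -0.    1.62 -0.21]
```

View pics/s9.png

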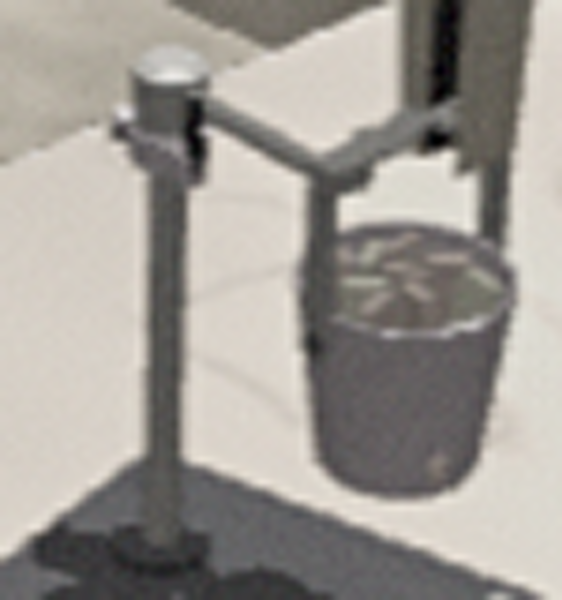

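The side view shows the pail level, with the strap just short of the ball near crop (360,150), and no contact force. Continuing.

Call:
servo_tool(
  plan=[
    [[0.03,0,0,0,0],[0.05,0,0,0,0],[0.05,0,0,0,0],[0.03,0,0,0,0],[0,0,0,0,0]],
  ],
)

```text
time: 23.32
tool_pos: [519.9, -109.5, 230.0]
ee_rot: [-1.571, 0.0, -0.053]
ft_force: [-0.4, 0.0, -1.8]
finger_gap: 12.5
```

Call:
servo_tool(
  plan=[
    [[0.03,0,0,0,0],[0.06,0,0,0,0],[0.06,0,0,0,0],[0.04,0,0,0,0],[0,0,0,0,0],[0,0,0,0,0]],
  ],
)

```text
time: 24.08
tool_pos: [548.0, -111.0, 230.1]
ee_rot: [-1.571, 0.0, -0.053]
ft_force: [0.5, 0.1, -1.8]
finger_gap: 13.0
```

```bash
python3 - <<'E'
from pr import *
s=st()
im,K,T=cal("side"); c=im[165:245,265:340,::-1]; cv2.imwrite("pics/s10.png",cv2.resize(c,None,fx=7.5,fy=7.5,interpolation=cv2.INTER_CUBIC))
for d in (pail(s["tool_pos"],s["ee_rot"][2]),hook((621.5,-92.7),177)):
    for k,v in d.items(): print(k,v.round(1),((proj(v,K,T)[0]-[265,165]+.5)*7.5-.5).round(0)+[10,7])
E
```

```text
t 24.07 pos [ 548.  -111.   230.1] rpy [-1.571  0.    -0.053] F [ 0.5  0.1 -1.8] M [-0.07 -0.05  0.02] gap 13.0 q [-0.25 -0.14  1.68 -0.    1.6  -0.19]
endL+ [544.3 -47.3 249.1] [232. 117.]
endR+ [558.3 -48.  249.1] [205. 102.]
peakF [542.1 -88.7 254.6] [322.  68.]
rimc [549.1 -89.1 190.6] [301. 222.]
crimpB [549.1 -89.1 251.6] [308.  69.]
hubtop [621.5 -92.7 228. ] [170.  59.]
ball [516.6 -87.2 235. ] [370. 145.]
seat [549.6 -88.9 220. ] [303. 149.]
elbow [527.6 -87.8 215. ] [345. 184.]
```

View pics/s10.png

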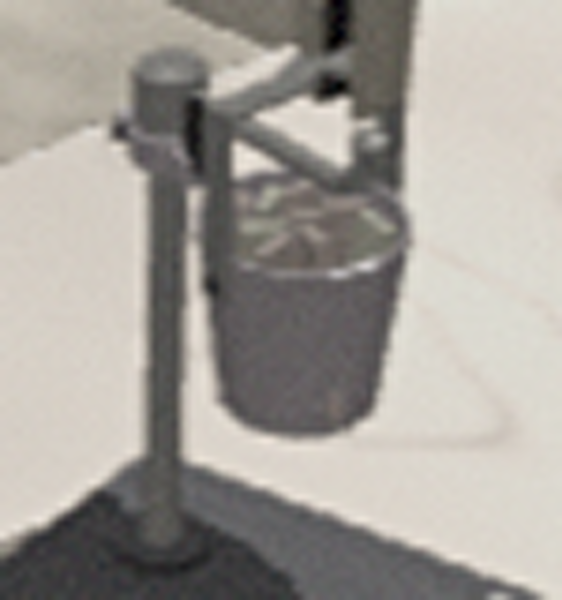

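The arm now passes under the strap and above the rim, with the ball at crop (373,140) outside the strap. Lowering.

Call:
servo_tool(
  plan=[
    [[0,0.03,0,0,0],[0,0.05,0,0,0],[0,0.05,0,0,0],[0,0.03,0,0,0],[0,0.015,0,0,0],[0,0,0,0,0]],
  ],
)

```text
time: 24.88
tool_pos: [548.1, -111.0, 203.9]
ee_rot: [-1.571, 0.0, -0.053]
ft_force: [0.7, 0.1, -2.2]
finger_gap: 13.0
```

Call:
servo_tool(
  plan=[
    [[0,0.008,0,0,0],[0,0.008,0,0,0],[0,0,0,0,0]],
  ],
)

```text
time: 25.25
tool_pos: [548.0, -111.0, 201.5]
ee_rot: [-1.571, 0.0, -0.053]
ft_force: [0.1, 0.6, -1.7]
finger_gap: 12.7
```

Call:
servo_tool(
  plan=[
    [[0,0.007,0,0,0],[0,0,0,0,0]],
  ],
)

```text
time: 25.5
tool_pos: [548.1, -111.0, 200.4]
ee_rot: [-1.571, 0.0, -0.053]
ft_force: [-1.1, -0.2, -2.0]
finger_gap: 12.6
```

```bash
python3 - <<'E'
from pr import *
s=st()
im,K,T=cal("side"); c=im[165:245,265:340,::-1]; cv2.imwrite("pics/s11.png",cv2.resize(c,None,fx=7.5,fy=7.5,interpolation=cv2.INTER_CUBIC))
st()
E
```

```text
t 25.5 pos [ 548.1 -111.   200.4] rpy [-1.571  0.    -0.053] F [-1.1 -0.2 -2. ] M [-0.1  -0.02 -0.04] gap 12.6 q [-0.25 -0.13  1.72 -0.    1.56 -0.19]
t 25.55 pos [ 548.1 -111.   200.5] rpy [-1.571  0.    -0.053] F [ 0.2 -0.3 -1.9] M [-0.1  -0.04  0.03] gap 12.9 q [-0.25 -0.13  1.72 -0.    1.56 -0.19]
```

View pics/s11.png

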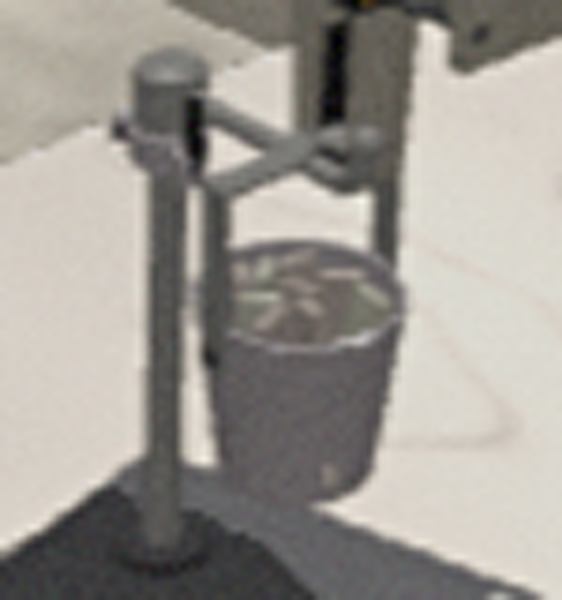

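The strap's crimp is right over the arm, near crop (310,140), and the arm still carries the weight. Continuing in small steps.

Call:
servo_tool(
  plan=[
    [[0,0.007,0,0,0],[0,0,0,0,0]],
  ],
)

```text
time: 25.8
tool_pos: [548.1, -111.1, 199.5]
ee_rot: [-1.571, -0.0, -0.053]
ft_force: [0.4, -1.3, 0.0]
finger_gap: 12.6
```

Call:
servo_tool(
  plan=[
    [[0,0.005,0,0,0],[0,0,0,0,0]],
  ],
)

```text
time: 26.05
tool_pos: [548.1, -111.1, 198.9]
ee_rot: [-1.571, -0.0, -0.053]
ft_force: [-1.1, 1.0, 1.6]
finger_gap: 12.7
```

Call:
servo_tool(
  plan=[
    [[0,0.005,0,0,0],[0,0,0,0,0]],
  ],
)

```text
time: 26.3
tool_pos: [548.2, -111.1, 198.2]
ee_rot: [-1.571, -0.0, -0.053]
ft_force: [-0.5, 0.2, 4.9]
finger_gap: 13.1
```

Call:
servo_tool(
  plan=[
    [[0,0.004,0,0,0],[0,0,0,0,0]],
  ],
)

```text
time: 26.55
tool_pos: [548.2, -111.1, 197.7]
ee_rot: [-1.571, -0.001, -0.053]
ft_force: [-1.1, 0.2, 6.4]
finger_gap: 12.7
```

Call:
servo_tool(
  plan=[
    [[0,-0.006,0,0,0],[0,0,0,0,0]],
  ],
)

```text
time: 26.8
tool_pos: [548.1, -111.1, 198.3]
ee_rot: [-1.571, -0.0, -0.053]
ft_force: [-0.1, 0.5, 4.3]
finger_gap: 12.8
```

Call:
servo_tool(
  plan=[
    [[0,-0.004,0,0,0],[0,0,0,0,0]],
  ],
)

```text
time: 27.05
tool_pos: [548.0, -111.0, 198.7]
ee_rot: [-1.571, 0.0, -0.053]
ft_force: [1.0, 0.2, 3.3]
finger_gap: 12.7
```

```bash
python3 - <<'E'
from pr import *
s=st()
im,K,T=cal("side"); c=im[165:245,265:340,::-1]; cv2.imwrite("pics/s12.png",cv2.resize(c,None,fx=7.5,fy=7.5,interpolation=cv2.INTER_CUBIC))
st();cal("side");st()
E
```

```text
t 27.05 pos [ 548.  -111.   198.7] rpy [-1.571  0.    -0.053] F [1.  0.2 3.3] M [-0.03 -0.11  0.03] gap 12.7 q [-0.25 -0.13  1.72  0.    1.55 -0.19]
t 27.1 pos [ 548.  -111.1  198.7] rpy [-1.571  0.    -0.053] F [0.1 0.4 2.7] M [-0.12 -0.14 -0.05] gap 12.4 q [-0.25 -0.13  1.72 -0.    1.55 -0.19]
t 27.15 pos [ 548.1 -111.   198.7] rpy [-1.571  0.    -0.053] F [-0.3 -0.3  2.2] M [-0.06 -0.15  0.01] gap 12.6 q [-0.25 -0.13  1.72  0.    1.55 -0.19]
```

View pics/s12.png

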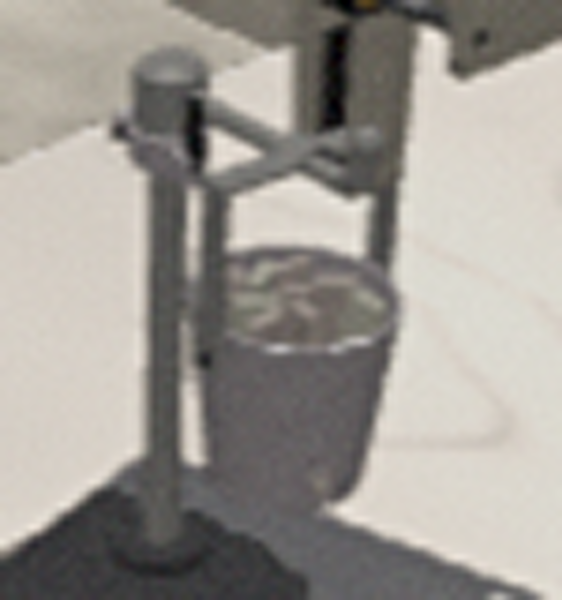

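Pressing slightly too far down tilted the pail by a few degrees in the grip. I'll ease up, then reduce the grip so it settles softly.

Call:
servo_tool(
  plan=[
    [[0,-0.005,0,0,0],[0,0,0,0,0],[0,0,0,0,0]],
  ],
)

```text
time: 27.52
tool_pos: [548.0, -111.0, 199.4]
ee_rot: [-1.571, 0.0, -0.053]
ft_force: [-0.3, 0.5, -1.1]
finger_gap: 12.3
```

Call:
servo_tool(
  plan=[
    [[0,-0.004,0,0,0],[0,0,0,0,0],[0,0,0,0,0]],
  ],
)

```text
time: 27.9
tool_pos: [548.0, -111.0, 200.1]
ee_rot: [-1.571, 0.0, -0.053]
ft_force: [0.8, 0.4, -1.9]
finger_gap: 12.7
```

```bash
python3 - <<'E'
from pr import *
s=st()
im,K,T=cal("side"); c=im[165:245,265:340,::-1]; cv2.imwrite("pics/s13.png",cv2.resize(c,None,fx=7.5,fy=7.5,interpolation=cv2.INTER_CUBIC))
st();cal("side");st()
E
```

```text
t 27.9 pos [ 548.  -111.   200.1] rpy [-1.571  0.    -0.053] F [ 0.8  0.4 -1.9] M [-0.11 -0.12 -0.01] gap 12.7 q [-0.25 -0.13  1.72  0.    1.56 -0.19]
t 27.95 pos [ 548.  -111.   200.1] rpy [-1.571  0.    -0.053] F [-0.6 -0.3 -1.8] M [-0.06 -0.06 -0.02] gap 12.8 q [-0.25 -0.13  1.72 -0.    1.56 -0.19]
t 28.0 pos [ 548.  -111.   200.1] rpy [-1.571  0.    -0.053] F [-0.2 -0.4 -1.9] M [-0.09 -0.09 -0.02] gap 12.4 q [-0.25 -0.13  1.72  0.    1.56 -0.19]
```

View pics/s13.png

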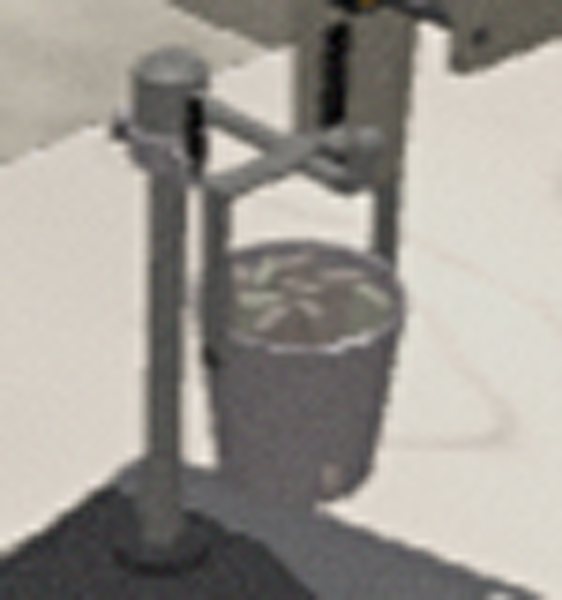

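The pail is upright again, and the tilt was elastic. I'll lower to the point of zero force and release softly.

Call:
servo_tool(
  plan=[
    [[0,0.004,0,0,0],[0,0,0,0,0],[0,0,0,0,0]],
  ],
)

```text
time: 28.38
tool_pos: [548.1, -111.1, 199.6]
ee_rot: [-1.571, -0.0, -0.053]
ft_force: [0.6, 0.3, -1.7]
finger_gap: 12.5
```

Call:
servo_tool(
  plan=[
    [[0,0.001,0,0,0],[0,0,0,0,0],[0,0,0,0,0]],
  ],
  grip_force=15,
)

```text
time: 28.75
tool_pos: [548.1, -111.1, 199.5]
ee_rot: [-1.571, -0.0, -0.053]
ft_force: [0.4, -0.3, 0.0]
finger_gap: 13.4
```

Call:
servo_tool(
  plan=[
    [[0,0,0,0,0],[0,0,0,0,0],[0,0,0,0,0]],
  ],
  grip_force=4,
)

```text
time: 29.12
tool_pos: [548.1, -111.0, 199.4]
ee_rot: [-1.571, 0.0, -0.053]
ft_force: [-1.1, 1.3, -0.7]
finger_gap: 14.1
```

```bash
python3 - <<'E'
from pr import *
s=st()
im,K,T=cal("side"); c=im[165:245,265:340,::-1]; cv2.imwrite("pics/s14.png",cv2.resize(c,None,fx=7.5,fy=7.5,interpolation=cv2.INTER_CUBIC))
st();cal("side");st()
E
```

```text
t 29.12 pos [ 548.1 -111.   199.4] rpy [-1.571  0.    -0.053] F [-1.1  1.3 -0.7] M [-0.05 -0.08 -0.08] gap 14.1 q [-0.25 -0.13  1.72  0.    1.55 -0.19]
t 29.18 pos [ 548.1 -111.   199.4] rpy [-1.571 -0.    -0.053] F [ 0.3  0.2 -0.8] M [-0.   -0.08 -0.05] gap 13.9 q [-0.25 -0.13  1.72  0.    1.55 -0.19]
t 29.23 pos [ 548.1 -111.   199.5] rpy [-1.571 -0.    -0.053] F [ 0.5  0.4 -1.3] M [-0.02 -0.09  0.  ] gap 13.8 q [-0.25 -0.13  1.72  0.    1.55 -0.19]
```

View pics/s14.png

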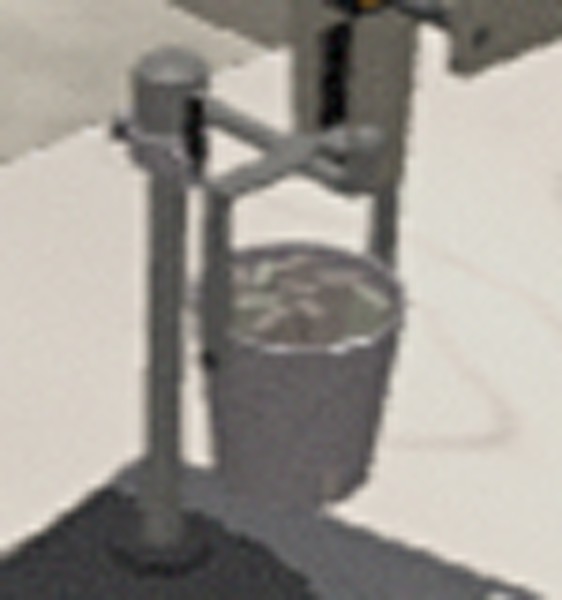

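Call:
servo_tool(
  plan=[
    [[0,0,0,0,18],[0,0,0,0,18],[0,0,0,0,25],[0,0,0,0,35],[0,0,0,0,40],[0,0,0,0,40],[0,0,0,0,40],[0,0,0,0,40]],
  ],
)

```text
time: 30.22
tool_pos: [548.1, -111.0, 199.4]
ee_rot: [-1.571, -0.0, -0.053]
ft_force: [0.3, -0.2, 0.2]
finger_gap: 37.1
```

```bash
python3 - <<'E'
from pr import *
s=st()
im,K,T=cal("side"); c=im[165:245,265:340,::-1]; cv2.imwrite("pics/s15.png",cv2.resize(c,None,fx=7.5,fy=7.5,interpolation=cv2.INTER_CUBIC))
E
```

```text
t 30.23 pos [ 548.1 -111.   199.4] rpy [-1.571 -0.    -0.053] F [ 0.3 -0.2  0.2] M [-0.02 -0.13  0.06] gap 37.1 q [-0.25 -0.13  1.72 -0.    1.55 -0.19]
```

View pics/s15.png

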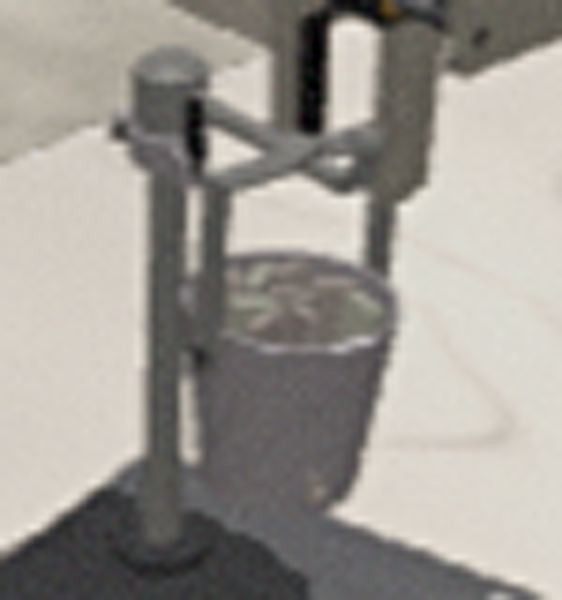

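Call:
servo_tool(
  plan=[
    [[0,-0.05,0,0,40],[0,-0.1,0,0,40],[0,-0.15,0,0,40],[0,-0.2,0,0,40],[0,-0.15,0,0,40],[0,0,-0.2,0,40],[0,0,-0.3,0,40],[0,0,-0.3,0,40]],
  ],
)

```text
time: 31.28
tool_pos: [541.6, -232.0, 298.1]
ee_rot: [-1.571, -0.001, -0.052]
ft_force: [-0.2, -0.3, 0.5]
finger_gap: 37.0
```

Call:
servo_tool(
  plan=[
    [[0,0,-0.3,0,40],[-0.2,0,-0.2,0,40],[-0.3,0,0,0,40],[-0.3,0,0,0,40],[0,0,0,0,40],[0,0,0,0,40],[0,0,0,0,40],[0,0,0,0,40]],
  ],
)

```text
time: 32.28
tool_pos: [418.5, -299.3, 296.6]
ee_rot: [-1.57, 0.001, -0.052]
ft_force: [-0.6, -0.3, -0.3]
finger_gap: 37.2
```

```bash
python3 - <<'E'
from pr import *
for i in range(3):
    s=st()
    im,K,T=cal("side"); c=im[165:245,265:340,::-1]; cv2.imwrite(f"pics/s16_{i}.png",cv2.resize(c,None,fx=7.5,fy=7.5,interpolation=cv2.INTER_CUBIC))
    for _ in range(4): sensors.get_state(); g=cal("top")[0]
cv2.imwrite("pics/t16.png",cv2.resize(g[140:260,260:380,::-1],None,fx=5,fy=5,interpolation=cv2.INTER_CUBIC))
cv2.imwrite("pics/t16f.png",g[:,:,::-1])
a=[cv2.imread(f"pics/s16_{i}.png").astype(int) for i in range(3)]
print([abs(a[i]-a[0]).mean() for i in (1,2)])
E
```

```text
t 32.27 pos [ 418.5 -299.3  296.6] rpy [-1.57e+00  1.00e-03 -5.20e-02] F [-0.6 -0.3 -0.3] M [-0.01 -0.04  0.06] gap 37.2 q [-0.67 -0.24  1.66  0.    1.73 -0.62]
t 32.52 pos [ 418.  -299.4  296.8] rpy [-1.571  0.    -0.053] F [-0.4  0.6  0.7] M [-0.1  -0.08  0.  ] gap 37.5 q [-0.67 -0.25  1.66 -0.    1.73 -0.62]
t 32.77 pos [ 417.9 -299.4  296.9] rpy [-1.571  0.    -0.053] F [-0.7 -0.5 -0.1] M [ 0.01 -0.06 -0.02] gap 37.2 q [-0.67 -0.25  1.66 -0.    1.73 -0.62]
[np.float64(1.6833234480031634), np.float64(1.6772667062079873)]
```

View pics/s16_0.png

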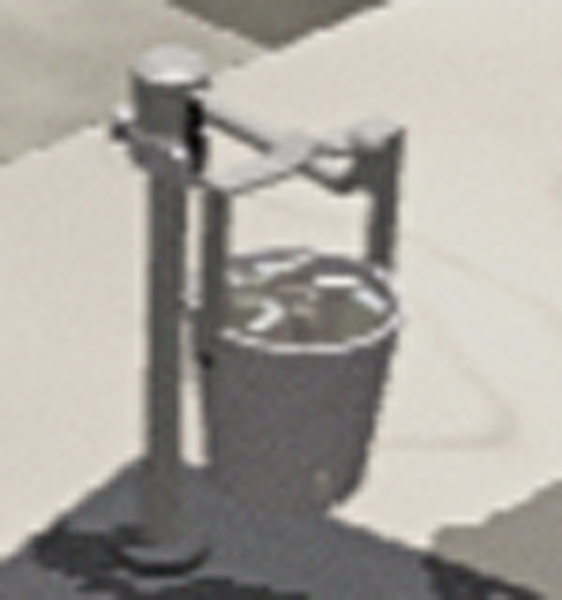

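View pics/s16_2.png

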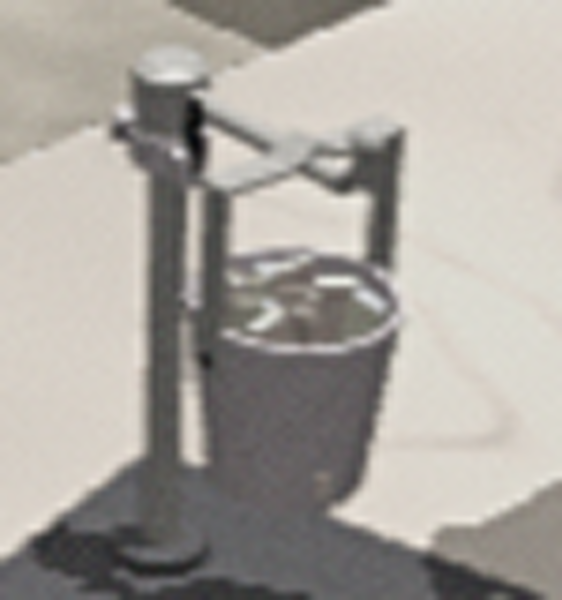

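View pics/t16.png

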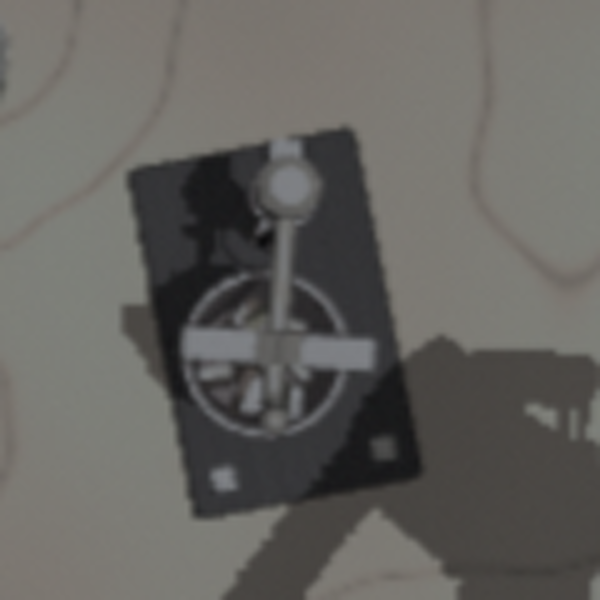

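The top view shows the crimp centred over the arm at crop (280,350), with the hub at (290,187) and the ball at (275,418). The hook is still against its pin. The side frames taken 0.5 s apart look identical, so the pail is hanging still. I'll check the bystanders and hand in.

```bash
python3 - <<'E'
import cv2
from rig import manip
a=cv2.imread("pics/top0.png",0).astype(int); b=cv2.imread("pics/t16f.png",0).astype(int)
for n,(x,y,w,h) in {"jug":(160,125,50,40),"cup":(230,133,36,36),"tin":(382,258,34,46)}.items():
    p=a[y:y+h,x:x+w].astype('float32'); q=b[y:y+h,x:x+w].astype('float32')
    print(n,cv2.phaseCorrelate(p,q))
print(manip.job_done())
E
```

```text
jug ((0.012211132288054927, -0.061078185285413866), 0.9850447118282318)
cup ((0.02537218832457455, -0.02533609725576369), 0.978497377148381)
tin ((0.33664170332023247, 0.11139543718964617), 0.7929704299679509)
the job is handed in; nothing more can be done
None
```

The sugar pail is hanging on the hook and the job is handed in, at about 33 s of the 72 s allowed. No verdict was reported.

- **Hook:** I swung it clockwise with shut fingers until the push rose from about 2 N to about 8.5 N at the stop. I held it there about half a second and backed off. It points about 14° from the stand's -x, within the 20° given. It looked unmoved in the last picture.
- **Pail:** I gripped the strap on its flat part about 22 mm from the crimp. It went over the ball end and down until the hook carried the weight, then I opened the fingers gently and drew clear.
- **Slip while lowering:** I went about 2 mm too far, pressing with about 6 N and tilting the pail by a few degrees. I raised it level again before letting go.
- **Last checks:** The top view shows the crimp centred over the arm. Side pictures about half a second apart show the pail hanging still, though it may lean by a degree or two. The robot is touching nothing.
- **Bystanders:** The jug and cup moved less than 0.1 pixel. The tin check read 0.35 pixel (under 1 mm) with a weaker match, and the robot was never near it; I take it as unmoved.
- **Camera disagreement:** The two cameras differed by up to about 12 mm on absolute positions. I aligned the pail to the hook using the side camera alone, where both showed the same offset.

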